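# Take the access panel out of the radiator-cover hatch

## Robot

A 6-joint arm with a two-finger parallel gripper is mounted at the origin on the work surface. World frame = base frame: x ahead of the robot, y to its left, z up, the work surface at z = 0. Lengths are in m, angles in rad, forces in N, time in s.
With the tool pointing down it reaches from about 0.325 to 0.775 m from the base axis. Payload 5.5 kg.
Tool frame: the origin (TCP) lies midway between the tips of the shut fingers; the grasp point (between the pads) lies 19 mm behind it (arm.grip_point_offset is the distance from the TCP to the grasp point, in m); z points along the fingers, y is the direction in which the jaws open and shut (so a half turn about z gives the same grasp; the last joint's range is limited). The gripper opens to 88 mm and grips with 3 to 60 N. Pads are 20 mm wide; open, the fingers measure 115 mm over their backs; the gripper's body (75 mm by 178 mm) begins 61 mm behind the grasp point.
Start: joints at [1.132, 0.091, 1.231, -0, 1.82, -0.057], TCP at [0.224, 0.557, 0.223] pointing down, gripper open.
Joint ranges: [-2.87, 2.87], [-0.86, 2.18], [0.17, 2.46], [-1.51, 4.65], [0.06, 2.69], [-2.65, 2.65]. Speed limits (rad/s): [2.57, 2.57, 3.01, 3.14, 3.14, 3.14].

## Interface

Orientations are given as a 3x3 rotation matrix whose columns are the frame's x, y, z axes.
In Python, from plant import arm gives the robot as it stands.
- The arm moves only by the tool carry_out, never from a script. Its arguments are lists of equal length, an entry for each row: "xyz": the shift along the tool's x, y, z in m, a list of three; "dr": the turn, a rotation vector about the tool's x, y, z in degrees, a list of three; "claw": the finger opening in m, from 0 to 0.0878. In form: {"xyz": [[dx, dy, dz], ...], "dr": [[wx, wy, wz], ...], "claw": [claw, ...]}. A call has 1 to 20 rows; each row is the pose to reach, as a shift and turn from the pose commanded when the call began, along the tool's axes at that moment; what a row does not reach only later rows make up. A row lasts 1/10 s, in which the tool goes at most 50 mm and 8.59 degrees, less where a joint would pass 70% of its speed; a pose out of reach is approached as far as the arm can. A call with a gripper value outside its range is refused whole. The fingers move at their own pace and stop on an object; the grip force is fixed at half the most. Time passes only in rows, so rows that repeat a pose let the fingers close. It gives the time, the measured TCP pose, the force and the opening at its end, in the units of the state.
- arm.state(): the state, without advancing time (a new reading comes with each control period).
- arm.get_image(name): name is "scene" or "top" or "wrist"; returns a dict with "frame" (420x560x3 uint8, blue, green, red), "intrinsics" (3x3 intrinsics, pixels), "k1" (the pictures are not rectified: a ray, as slopes to the right and down, at radius r is drawn at 1 + k1 r^2 times it, then the intrinsics apply), "origin" and "orientation" of the camera in the world. Camera axes: x right, y down, z forward; pixel columns grow to the right and rows downward; lengths in m; the calibration is good to about 2 mm. A picture is of the moment at which its call begins. There is no depth.
- arm.close_job(): hands the job in, once; it reports no verdict.
The state is a dict: "time_s": time; "joint_positions": joint angles; "joint_velocities": joint speeds; "joint_efforts": joint torques, N m; "tcp_pos": TCP position; "tcp_rot": TCP orientation; "wrist_force": force on the tool from outside, world axes, zero at the start; "moment": the same for the moment, N m; "opening": finger opening in m.
Only numpy, scipy, OpenCV 4.12 (cv2) and the standard library are available. Lean on these libraries where they do the work, as an engineer would, in place of code of your own. Each camera call takes 0.05 s, during which the arm holds its last target.

## Task

The valve hatch of the radiator cover lies face up on the table. Turn both of its black turn buttons aside until they are clear of the opening, then lift the white access panel out of the frame and lay it in the top tray of the stack, flat, handle up and wholly inside, lowering it all the way down before you let go. Leave the turn buttons turned aside, and leave the hinge, latch plate, hex key and mallet where they lie.

Things in the scene. Friction and masses are not known exactly. Their poses are not given: they have to be found in the camera images.
- hatch_frame: Rectangular timber frame lying flat, 294 mm (its x) by 234 mm (its y); its front face is 21 mm above the table. It stands on anti-slip pads and cannot move. Members are 40 mm wide round an opening of 214 mm (x) by 154 mm (y), with a ledge 8 mm deep below the face on which the panel rests, flush with the face and with about 2 mm play all round. Origin: centre of the frame, on the table; z up. The frame may lie left or right of the tray stack.
- button_l (a joint): Turn angle (rad) of the black turn button in the middle of the frame's +y long member, growing counterclockwise seen from above. 0: it points squarely across the opening's edge (towards frame -y) and covers the panel's edge by 15 mm. It may start up to 0.5 rad either way. It can be turned either way (to 2.6 rad), turns stiffly (0.06 N m) and stays where it is left. It is clear of the opening beyond about 1.25 rad either way; +-1.57 is along the frame member.
- button_r (a joint): Same for the turn button in the middle of the frame's -y long member; at 0 it points towards frame +y. Counterclockwise from above is positive.
- button_l_pivot (a point): Pivot screw axis of the button on the frame's +y member, at half the button's thickness (27.5 mm above the table; the pivot lies 17 mm outside the opening, 94 mm from the frame's centre). The button is a flat bar with parallel sides and rounded ends, 18 mm wide, 10 mm thick, 51 mm long: 34 mm from pivot to blade tip, 17 mm to the tail; its underside is 1.5 mm above the frame's face. The point's x axis points from pivot to blade tip, z up, and turns with the button.
- button_r_pivot (a point): Same for the button on the frame's -y member.
- panel: White access panel, 210 mm (x) by 150 mm (y) by 8 mm, about 0.28 kg, loose, starts seated in the frame with its x along the frame's x, underside 13 mm above the table. Origin: centre of its underside; z up through the handle side. A steel D-handle stands on its middle, along x: flat bar 106 mm long, 10 mm wide (y), 12 mm high, with its top 40 mm above the panel's underside (32 mm above its face) and 20 mm of free space under the bar between its two 10 mm feet, 96 mm apart.
- panel_handle (a point): Centre of the panel's handle bar, 34 mm above the panel's underside; axes as the panel's.
- tray_stack: Stack of three clear plastic letter trays, one over the other, 330 mm (its x) by 256 mm (its y), 178 mm high; it cannot move. Origin: centre, on the table. Each tray has walls 3 mm thick: two long sides and a back (+x) 45 mm high above the tray floor, and at the front (-x, the robot's side) only a lip 9 mm high. The top tray is open above.
- top_tray (a point): Centre of the top tray's floor, on its upper surface, 133 mm above the table; the clear floor inside is 324 mm (x) by 250 mm (y). Axes as the stack's.
- hinge: Black cabinet hinge with its spring clip, about 105 by 62 by 25 mm, lying on the table; leave alone. Origin: centre of its cup's underside; the arm extends to its -x.
- latch_plate: Flat steel latch plate, 70 by 44 by 3 mm, on the table; leave alone. Origin: centre of its underside.
- hex_key: Chrome L-shaped hex key, 8 mm thick, legs 105 mm (its x) and 32 mm (its y), on the table; leave alone. Origin: near the bend, on the table.
- mallet: Mallet with blue rubber head (60 mm diameter, 92 mm long) and wooden handle, 285 mm long in all, on the table beyond the work; leave alone. Origin: under the head's centre; the handle extends to its -x.

How it is judged:
By the outcome, as a careful person would: the job done as asked, in the order asked, and still so for the second after the job is handed in, with the robot touching nothing.
It also fails if it takes over 70 s, if anything falls off the work surface, if the arm or the gripper's body presses on something with over 40 N, if the wrist force passes 120 N, or if a joint passes its speed limit or range.

## Working session

There is one attempt and no reset: what is moved stays moved. The work goes in short steps, Python scripts to look and compute and a tool call to move; the robot and the scene stay as the last step left them, time stands still between calls to the robot, and variables do not carry over. Pictures are saved under pics/ and viewed, and the job is handed in when it is done.

Besides the shell and the picture viewer there is one more tool, called after "Call:" as a command line: name --argument value ..., lists and objects as JSON in quotes. carry_out: Moves the arm, as the interface text tells. Its arguments: {"type":"object","properties":{"xyz":{"type":"array"},"dr":{"type":"array"},"claw":{"type":"array"}},"required":["xyz","dr","claw"]}

```bash
mkdir -p pics; ls
python3 - <<'E'
from plant import arm
import cv2
for n in ["scene","top","wrist"]:
    d=arm.get_image(n); cv2.imwrite(f"pics/{n}0.png",d["frame"]); print(n,d["intrinsics"],d["k1"],d["origin"],d["orientation"])
s=arm.state(); print(s)
E
```

```text
pics
scene [[484.18429406   0.         274.22482196]
 [  0.         484.18429406 214.0836325 ]
 [  0.           0.           1.        ]] -0.06022346833439709 [1.3145486  0.39957599 0.94640506] [[-0.5115283   0.6089235  -0.60625982]
 [ 0.85920825  0.37068245 -0.35264103]
 [ 0.00999847 -0.70128931 -0.71280666]]
top [[515.26116104   0.         276.76751131]
 [  0.         515.26116104 206.98409014]
 [  0.           0.           1.        ]] -0.07670515783471195 [ 0.49719707 -0.02813721  1.1893257 ] [[ 0.01628794 -0.99684337  0.07770459]
 [-0.99986469 -0.01641779 -0.00103238]
 [ 0.00230486 -0.07767726 -0.99697589]]
wrist [[323.74849779   0.         282.13684889]
 [  0.         323.74849779 211.21559785]
 [  0.           0.           1.        ]] 0.005445569439455215 [0.15221694 0.58526572 0.38372326] [[ 0.37130236  0.89213821  0.25734018]
 [ 0.92851055 -0.35626366 -0.10461533]
 [-0.00165038  0.27778699 -0.96064128]]
{'time_s': 0.15, 'joint_positions': array([ 1.13228586e+00,  9.16965360e-02,  1.23159482e+00, -5.55152163e-05,
        1.81979549e+00, -5.66840493e-02]), 'joint_velocities': array([ 0.00036675, -0.00312389, -0.00460797,  0.00047677,  0.0014995 ,
       -0.00018427]), 'joint_efforts': array([ 1.94711065e-03, -4.47042990e+01, -4.06908703e+01,  6.99398085e-02,
        2.74248939e-02, -1.20122877e-04]), 'tcp_pos': array([0.22348603, 0.55658726, 0.22176842]), 'tcp_rot': array([[-9.27980541e-01,  3.72628196e-01, -5.85707540e-04],
       [ 3.72628656e-01,  9.27979522e-01, -1.37566159e-03],
       [ 3.09143046e-05, -1.49483860e-03, -9.99998882e-01]]), 'wrist_force': array([ 0.53101238, -0.50893922,  0.16379182]), 'moment': array([-0.02011232,  0.0320007 , -0.05243958]), 'opening': 0.08757782390090117}
```

View pics/top0.png

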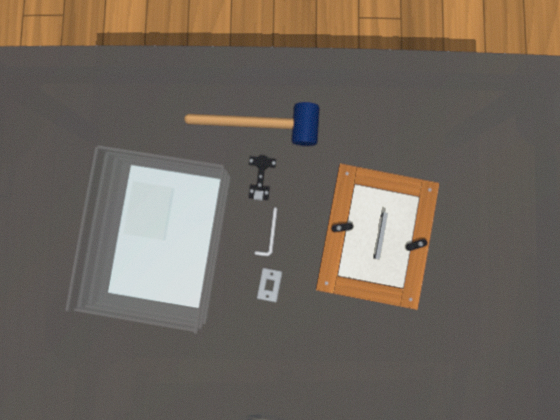

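View pics/scene0.png

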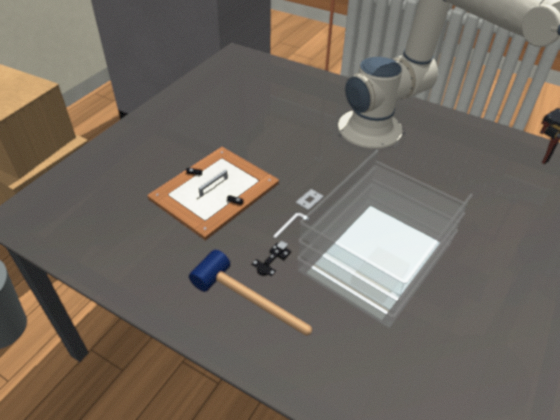

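View pics/wrist0.png

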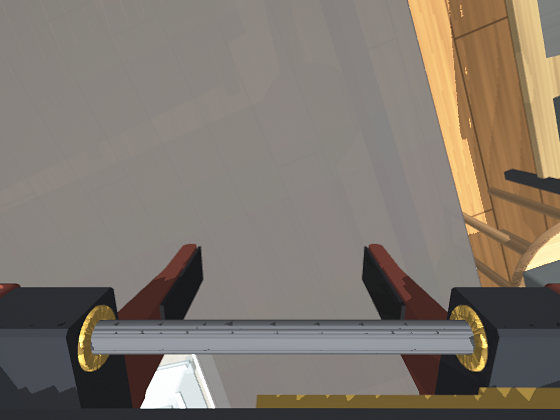

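The top view shows the frame with corners near (341,165), (438,182), (418,308) and (317,291). The buttons are at about (343,227) and (416,244), and the handle runs from (384,208) to (377,258). The tray stack is on the left, with its upper rim spanning roughly (97,147)–(68,310)–(198,330)–(228,170). I'll measure these now.

```bash
cat > h.py <<'E'
import numpy as np, cv2
from plant import arm
def rays(d,px):
    K=d["intrinsics"];px=np.atleast_2d(np.array(px,float))
    p=(px-[K[0,2],K[1,2]])/[K[0,0],K[1,1]]
    u=p.copy()
    for _ in range(20): u=p/(1+d["k1"]*(u**2).sum(1,keepdims=True))
    r=np.c_[u,np.ones(len(u))]@np.array(d["orientation"]).T
    return r
def toplane(d,px,z):
    r=rays(d,px);o=np.array(d["origin"]);return o+r*((z-o[2])/r[:,2:3])
def proj(d,P):
    P=np.atleast_2d(P);c=(P-d["origin"])@np.array(d["orientation"]);u=c[:,:2]/c[:,2:]
    u=u*(1+d["k1"]*(u**2).sum(1,keepdims=True));K=d["intrinsics"]
    return u*[K[0,0],K[1,1]]+[K[0,2],K[1,2]]
E
python3 - <<'E'
from h import *
for n in ["top","scene"]:
    d=arm.get_image(n);im=d["frame"];hsv=cv2.cvtColor(im,cv2.COLOR_BGR2HSV)
    roi=np.zeros(im.shape[:2],np.uint8)
    if n=="top": roi[155:320,310:450]=1
    else: roi[140:240,140:285]=1
    m=cv2.inRange(hsv,(5,110,80),(22,255,255))*roi
    cs=max(cv2.findContours(m,0,1)[0],key=cv2.contourArea)
    h=cv2.convexHull(cs)
    W=toplane(d,h[:,0,:],0.021)[:,:2]
    r=cv2.minAreaRect(W.astype(np.float32)*1000);print(n,"frame",r)
    mask=np.zeros_like(m);cv2.drawContours(mask,[cs],-1,255,-1)
    wm=cv2.inRange(hsv,(0,0,170),(180,60,255))&mask
    c=max(cv2.findContours(wm,0,1)[0],key=cv2.contourArea)
    print(" panel",cv2.minAreaRect((toplane(d,cv2.convexHull(c)[:,0,:],.021)[:,:2]*1000).astype(np.float32)))
    bm=cv2.inRange(hsv,(0,0,0),(180,255,70))&mask
    for c in cv2.findContours(bm,0,1)[0]:
        if cv2.contourArea(c)>15:
            print(" dark",cv2.boundingRect(c),cv2.minAreaRect((toplane(d,c[:,0,:],.0325)[:,:2]*1000).astype(np.float32)))
    f=4
    x0,y0,w,h_=(310,155,140,165) if n=="top" else (140,140,145,100)
    cv2.imwrite(f"pics/z_{n}.png",cv2.resize(im[y0:y0+h_,x0:x0+w],None,fx=3.6,fy=3.6,interpolation=2))
    x0,y0,w,h_=(55,135,190,205) if n=="top" else (290,150,185,175)
    cv2.imwrite(f"pics/zt_{n}.png",cv2.resize(im[y0:y0+h_,x0:x0+w],None,fx=2.9,fy=2.9,interpolation=2))
E
```

```text
top frame ((526.9083251953125, -260.5078125), (235.39187622070312, 294.8125305175781), 79.94795989990234)
 panel ((526.9021606445312, -261.8491516113281), (150.67584228515625, 211.108154296875), 79.88626861572266)
 dark (406, 239, 21, 11) ((508.4022521972656, -344.345703125), (14.911410331726074, 47.03152084350586), 18.849414825439453)
 dark (332, 223, 21, 9) ((545.55224609375, -176.45089721679688), (14.614921569824219, 45.655704498291016), 8.986802101135254)
scene frame ((527.9490966796875, -257.0789489746094), (242.875244140625, 300.82122802734375), 79.993896484375)
 panel ((665.662353515625, -187.42709350585938), (2.607257604598999, 0.0), 121.33853149414062)
```

View pics/z_top.png

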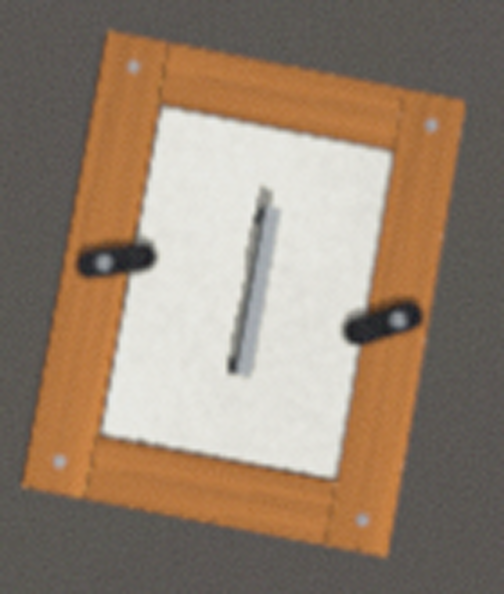

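View pics/zt_top.png

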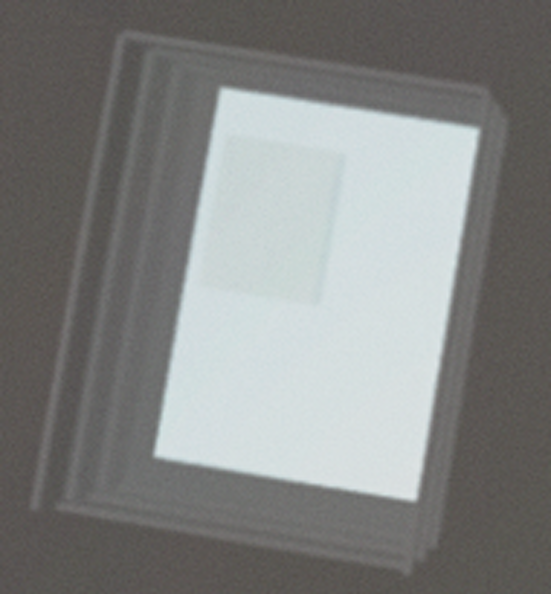

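View pics/zt_scene.png

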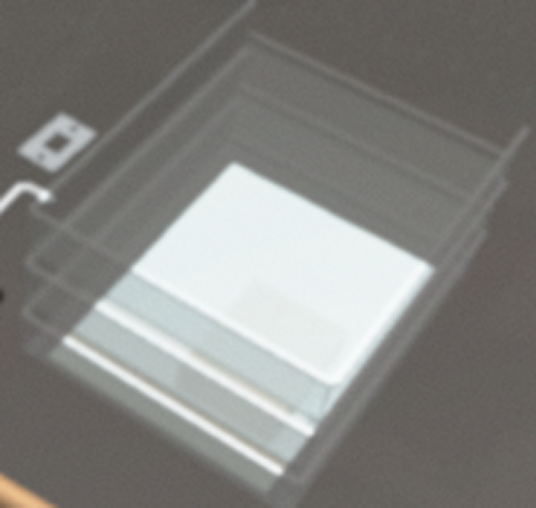

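View pics/z_scene.png

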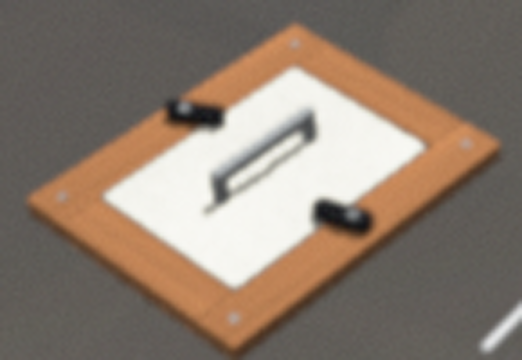

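Run:
```python
from h import *
d=arm.get_image("top");s=arm.get_image("scene")
q=np.array([[123,35],[36,508],[410,572],[487,90]])/2.9+[55,135]
W=toplane(d,q,.178);print(W.round(4))
for i in range(4):
    v=W[(i+1)%4]-W[i];print(np.linalg.norm(v).round(4),np.degrees(np.arctan2(v[1],v[0])).round(2))
print("c",W.mean(0))
p=W.mean(0)[:2]
# scene check
q2=np.array([[252,5],[525,130],[250,38],[505,152]])/2.9+[290,150]
print(toplane(s,q2[:2],.178)); 
# panel corners, paper
P=np.array([[219,88],[480,128],[417,500],[155,458]])/2.9+[55,135]
print("paper",toplane(d,P,.133).round(3))
# handle top pixels (z=.053), screws (z~.0335)
print("handle",toplane(d,np.array([[273,208],[245,375]])/3.6+[310,155],.053))
print("screws",toplane(d,np.array([[103,262],[398,320]])/3.6+[310,155],.033))
for c,a in (((.527,-.2605),-10.05),):
    a=np.radians(a);R=np.array([[np.cos(a),-np.sin(a)],[np.sin(a),np.cos(a)]])
    for n,im in (("top",d),("scene",s)):
        pts=np.array([[sx*.147,sy*.117] for sx,sy in((1,1),(1,-1),(-1,-1),(-1,1))]+[[0,.094],[0,-.094]])@R.T+c
        print(n,proj(im,np.c_[pts,[.021]*4+[.033]*2]).round(1).tolist())
```

```text
[[0.6907 0.3326 0.178 ]
 [0.3656 0.3795 0.178 ]
 [0.3293 0.1231 0.178 ]
 [0.6557 0.0789 0.178 ]]
0.3285 171.79
0.259 -98.06
0.3294 -7.71
0.2561 82.16
c [0.51029706 0.22851053 0.178     ]
[[0.33070336 0.12979675 0.178     ]
 [0.36515871 0.38301252 0.178     ]]
paper [[0.661 0.277 0.133]
 [0.635 0.088 0.133]
 [0.372 0.126 0.133]
 [0.397 0.313 0.133]]
handle [[ 0.57685514 -0.27149476  0.053     ]
 [ 0.47409674 -0.25439889  0.053     ]]
screws [[ 0.54274526 -0.16906007  0.033     ]
 [ 0.50922108 -0.35480305  0.033     ]]
top [[339.2, 162.8], [438.7, 182.3], [417.0, 309.1], [315.5, 289.8], [338.1, 227.5], [419.8, 243.3]]
scene [[203.5, 236.9], [145.8, 195.5], [220.8, 146.8], [278.1, 179.8], [236.7, 199.6], [190.1, 170.1]]
```

```bash
cat >> h.py <<'E'
def delta(xyz,yaw_deg,base=None):
    """tool-frame shift & rotvec(deg) from measured pose to xyz, tool x at yaw, z down"""
    from scipy.spatial.transform import Rotation as Ro
    s=arm.state();R=s["tcp_rot"];p=s["tcp_pos"]
    t=np.radians(yaw_deg);T=np.array([[np.cos(t),np.sin(t),0],[np.sin(t),-np.cos(t),0],[0,0,-1]])
    print("p",p.round(4),"yaw",np.degrees(np.arctan2(R[1,0],R[0,0])).round(2),"F",s["wrist_force"].round(1),"op",round(s["opening"],4),"t",s["time_s"])
    print("xyz",(R.T@(np.array(xyz)-p)).round(4).tolist(),"dr",np.degrees(Ro.from_matrix(R.T@T).as_rotvec()).round(2).tolist())
E
python3 -c "
from h import *
delta([.543,-.168,.222],99)"
```

```text
p [0.2235 0.5567 0.2224] yaw 158.13 F [0.1 0.2 0.7] op 0.0877 t 0.35
xyz [-0.5665, -0.5535, 0.0006] dr [-0.02, 0.01, 59.13]
```

Call:
carry_out --xyz '[[-0.5665,-0.5535,0],[-0.5665,-0.5535,0],[-0.5665,-0.5535,0],[-0.5665,-0.5535,0],[-0.5665,-0.5535,0],[-0.5665,-0.5535,0],[-0.5665,-0.5535,0],[-0.5665,-0.5535,0],[-0.5665,-0.5535,0],[-0.5665,-0.5535,0],[-0.5665,-0.5535,0],[-0.5665,-0.5535,0],[-0.5665,-0.5535,0],[-0.5665,-0.5535,0],[-0.5665,-0.5535,0],[-0.5665,-0.5535,0],[-0.5665,-0.5535,0],[-0.5665,-0.5535,0],[-0.5665,-0.5535,0],[-0.5665,-0.5535,0]]' --dr '[[0,0,59.1],[0,0,59.1],[0,0,59.1],[0,0,59.1],[0,0,59.1],[0,0,59.1],[0,0,59.1],[0,0,59.1],[0,0,59.1],[0,0,59.1],[0,0,59.1],[0,0,59.1],[0,0,59.1],[0,0,59.1],[0,0,59.1],[0,0,59.1],[0,0,59.1],[0,0,59.1],[0,0,59.1],[0,0,59.1]]' --claw '[0.03,0.03,0.03,0.03,0.03,0.03,0.03,0.03,0.03,0.03,0.03,0.03,0.03,0.03,0.03,0.03,0.03,0.03,0.03,0.03]'

```text
time_s: 2.35
tcp_pos: [0.5429, -0.1666, 0.2234]
tcp_rot: [[-0.159, 0.987, 0.001], [0.987, 0.159, -0.0], [-0.0, 0.001, -1.0]]
wrist_force: [-0.7, 0.8, 0.6]
opening: 0.0299
```

```bash
python3 -c "
from h import *
delta([.543,-.168,.222],99)
d=arm.get_image('wrist');cv2.imwrite('pics/w1.png',d['frame'])
print(proj(d,[[.543,-.168,.033],[.510,-.354,.033]]))"
```

```text
p [ 0.5429 -0.1666  0.2234] yaw 99.13 F [-0.7  0.8  0.6] op 0.0299 t 2.35
xyz [-0.0014, -0.0001, 0.0014] dr [0.06, 0.02, 0.13]
[[282.29025488 190.30313999]
 [232.98407915 328.29617261]]
```

View pics/w1.png

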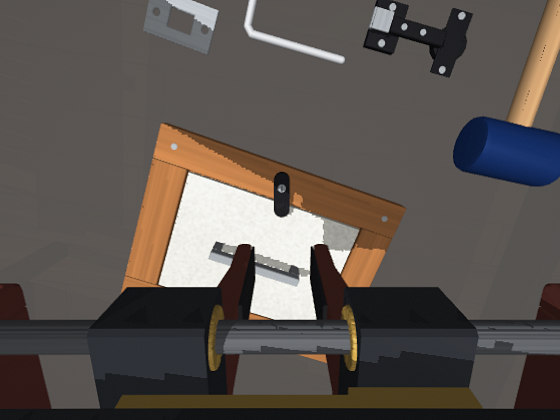

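The wrist view shows the left button at (282,173)–(282,217), already lined up with the tool. Its screw is at (282,188), against a predicted (282,190). I'll go down over the pivot.

```bash
python3 -c "
from h import *
d=arm.get_image('wrist')
print(toplane(d,[[282,188]],.033))
delta([.543,-.1675,.0245],99)"
```

```text
[[ 0.54231025 -0.1655386   0.033     ]]
p [ 0.543  -0.1667  0.2233] yaw 99.12 F [ 0.1 -0.3  0.3] op 0.0303 t 2.45
xyz [-0.0007, -0.0003, 0.1988] dr [0.06, 0.03, 0.12]
```

Call:
carry_out --xyz '[[-0.0005,0,0.05],[-0.0005,0,0.1],[-0.0005,0,0.14],[-0.0005,0,0.165],[-0.0005,0,0.18],[-0.0005,0,0.19],[-0.0005,0,0.198],[-0.0005,0,0.198],[-0.0005,0,0.198]]' --dr '[[0,0,0],[0,0,0],[0,0,0],[0,0,0],[0,0,0],[0,0,0],[0,0,0],[0,0,0],[0,0,0]]' --claw '[0.032,0.032,0.032,0.032,0.032,0.032,0.032,0.032,0.032]'

```text
time_s: 3.35
tcp_pos: [0.5439, -0.1686, 0.0259]
tcp_rot: [[-0.157, 0.988, 0.002], [0.988, 0.157, -0.001], [-0.001, 0.002, -1.0]]
wrist_force: [-0.3, 0.6, 1.2]
opening: 0.0322
```

```bash
python3 -c "
from h import *
d=arm.get_image('wrist');cv2.imwrite('pics/w2.png',d['frame'])
d=arm.get_image('scene');cv2.imwrite('pics/s2.png',cv2.resize(d['frame'][120:260,120:300],None,fx=4,fy=4))
delta([.543,-.1675,.0245],99)"
```

```text
p [ 0.5439 -0.1687  0.0261] yaw 99.02 F [-0.3 -1.1  0.4] op 0.0321 t 3.45
xyz [0.0013, -0.0007, 0.0015] dr [0.11, 0.06, 0.02]
```

View pics/w2.png

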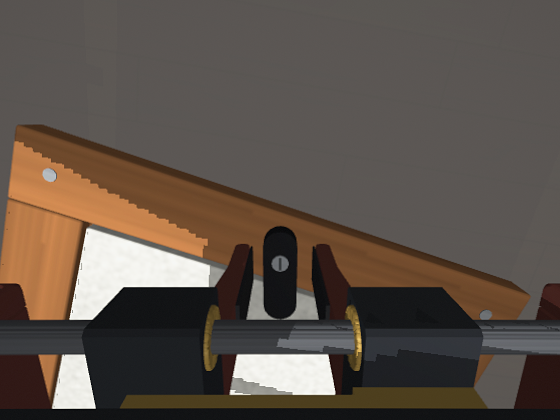

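View pics/s2.png

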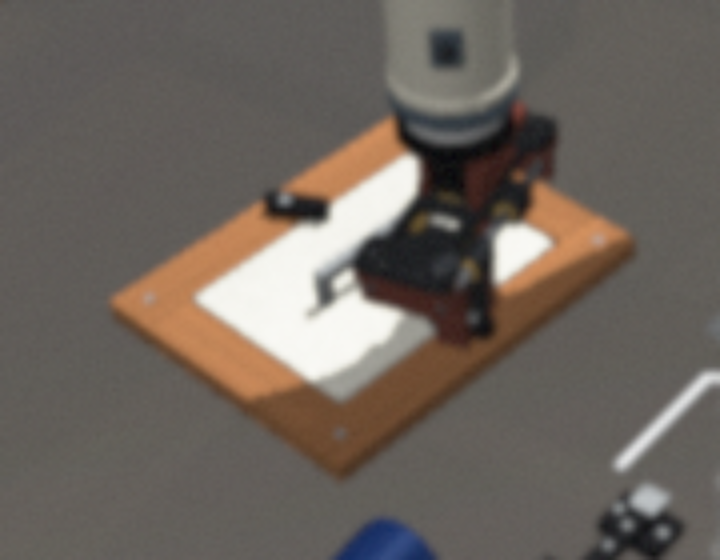

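The fingers straddle the left button, with its screw at (280,264). I'll fix the pivot from this near view.

```bash
python3 -c "
from h import *
d=arm.get_image('wrist')
p=toplane(d,[[280,264]],.033);print(p)
s=arm.state();print(s['tcp_rot'].T@(p[0]-s['tcp_pos']))
delta([.543,-.1675,.0245],99)"
```

```text
[[ 0.54185038 -0.16627747  0.033     ]]
[ 0.0026808  -0.00155592 -0.00708907]
p [ 0.5438 -0.1687  0.0259] yaw 99.02 F [0.5 0.1 1.3] op 0.0323 t 3.5
xyz [0.0013, -0.0006, 0.0014] dr [0.1, 0.06, 0.02]
```

Call:
carry_out --xyz '[[0.002,-0.001,0.001],[0.002,-0.001,0.001],[0.002,-0.001,0.001],[0.002,-0.001,0.001],[0.002,-0.001,0.001],[0.002,-0.001,0.001],[0.002,-0.001,0.001],[0.002,-0.001,0.001],[0.002,-0.001,0.001],[0.002,-0.001,0.001],[0.002,-0.001,0.001],[0.002,-0.001,0.001],[0.002,-0.001,0.001],[0.002,-0.001,0.001],[0.002,-0.001,0.001],[0.002,-0.001,0.001],[0.002,-0.001,0.001],[0.002,-0.001,0.001],[0.002,-0.001,0.001]]' --dr '[[0,0,0],[0,0,0],[0,0,0],[0,0,0],[0,0,-6],[0,0,-12],[0,0,-18],[0,0,-24],[0,0,-30],[0,0,-36],[0,0,-42],[0,0,-48],[0,0,-54],[0,0,-60],[0,0,-66],[0,0,-72],[0,0,-78],[0,0,-78],[0,0,-78]]' --claw '[0.021,0.021,0.021,0.021,0.021,0.021,0.021,0.021,0.021,0.021,0.021,0.021,0.021,0.021,0.021,0.021,0.021,0.021,0.021]'

```text
time_s: 5.4
tcp_pos: [0.5423, -0.1661, 0.0238]
tcp_rot: [[-0.999, 0.054, 0.001], [0.054, 0.999, 0.001], [-0.001, 0.001, -1.0]]
wrist_force: [3.4, 2.7, 0.2]
opening: 0.0209
```

```bash
python3 -c "
from h import *
d=arm.get_image('wrist');cv2.imwrite('pics/w3.png',d['frame'])
delta([.543,-.1675,.0245],99)"
```

```text
p [ 0.5423 -0.166   0.0238] yaw 176.9 F [ 2.9  4.  -0.1] op 0.0212 t 5.45
xyz [-0.0008, -0.0014, -0.0007] dr [0.08, 0.01, 77.9]
```

View pics/w3.png

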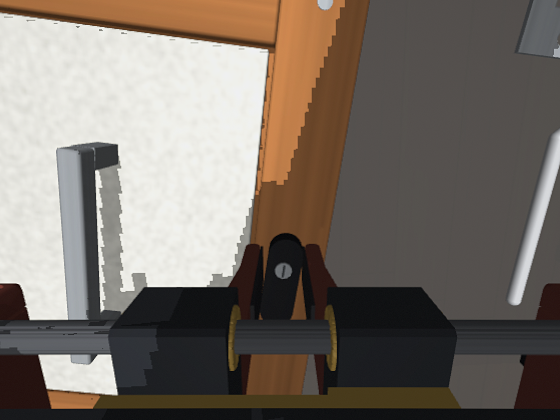

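The left button now lies along its frame member, with its screw at (283,271). I'll release, lift and move to the right button.

```bash
python3 -c "
from h import *
delta([.5095,-.3525,.14],108.9)"
```

```text
p [ 0.5423 -0.166   0.0238] yaw 176.9 F [ 2.9  4.  -0.1] op 0.0212 t 5.45
xyz [0.0225, -0.1878, -0.1164] dr [0.08, 0.02, 68.0]
```

Call:
carry_out --xyz '[[0,0,0],[0,0,0],[0,0,-0.03],[0,0,-0.08],[0,0,-0.117],[0.0225,-0.188,-0.117],[0.0225,-0.188,-0.117],[0.0225,-0.188,-0.117],[0.0225,-0.188,-0.117],[0.0225,-0.188,-0.117],[0.0225,-0.188,-0.117],[0.0225,-0.188,-0.117],[0.0225,-0.188,-0.117],[0.0225,-0.188,-0.117],[0.0225,-0.188,-0.117],[0.0225,-0.188,-0.117]]' --dr '[[0,0,0],[0,0,0],[0,0,0],[0,0,0],[0,0,0],[0,0,68],[0,0,68],[0,0,68],[0,0,68],[0,0,68],[0,0,68],[0,0,68],[0,0,68],[0,0,68],[0,0,68],[0,0,68]]' --claw '[0.033,0.033,0.033,0.033,0.033,0.033,0.033,0.033,0.033,0.033,0.033,0.033,0.033,0.033,0.033,0.033]'

```text
time_s: 7.05
tcp_pos: [0.5094, -0.3532, 0.1405]
tcp_rot: [[-0.328, 0.945, -0.0], [0.945, 0.328, -0.0], [0.0, -0.0, -1.0]]
wrist_force: [-0.0, 0.1, 0.0]
opening: 0.0329
```

```bash
python3 -c "
from h import *
d=arm.get_image('wrist');cv2.imwrite('pics/w4.png',d['frame'])
delta([.5095,-.3525,.14],108.9)"
```

```text
p [ 0.5095 -0.3532  0.1406] yaw 109.13 F [-0.3  0.1 -0.4] op 0.0328 t 7.1
xyz [0.0006, 0.0002, 0.0006] dr [-0.02, -0.0, 0.23]
```

View pics/w4.png

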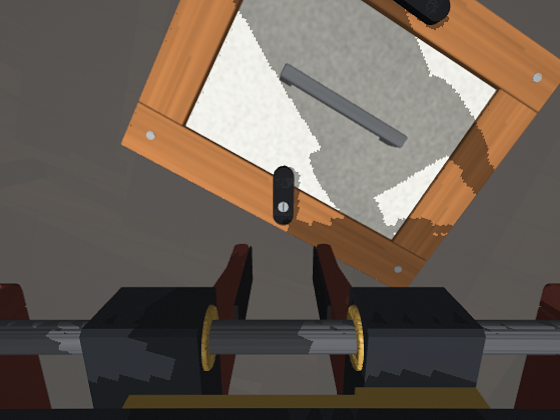

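The right button is vertical in the picture at (284,166)–(284,224), with its screw at (283,207).

```bash
python3 -c "
from h import *
d=arm.get_image('wrist')
p=toplane(d,[[283,207]],.033)[0];print(p)
delta([p[0],p[1],.0245],109.1)"
```

```text
[ 0.50895521 -0.35098963  0.033     ]
p [ 0.5095 -0.3532  0.1406] yaw 109.11 F [-0.4 -0.1 -0.3] op 0.0328 t 7.15
xyz [0.0022, 0.0002, 0.1161] dr [-0.01, 0.0, 0.01]
```

Call:
carry_out --xyz '[[0.0015,0,0.04],[0.0015,0,0.075],[0.0015,0,0.095],[0.0015,0,0.108],[0.0015,0,0.1155],[0.0015,0,0.1155],[0.0015,0,0.1155]]' --dr '[[0,0,0],[0,0,0],[0,0,0],[0,0,0],[0,0,0],[0,0,0],[0,0,0]]' --claw '[0.033,0.033,0.033,0.033,0.033,0.033,0.033]'

```text
time_s: 7.85
tcp_pos: [0.5097, -0.3523, 0.0266]
tcp_rot: [[-0.326, 0.945, 0.002], [0.945, 0.326, -0.001], [-0.002, 0.001, -1.0]]
wrist_force: [-0.1, 0.0, 1.0]
opening: 0.033
```

```bash
python3 -c "
from h import *
d=arm.get_image('wrist');cv2.imwrite('pics/w5.png',d['frame'])
delta([.5095,-.351,.0245],108.9)"
```

```text
p [ 0.5099 -0.3524  0.0269] yaw 109.03 F [0.2 0.3 0.1] op 0.0332 t 7.9
xyz [0.0014, 0.0001, 0.0024] dr [0.08, 0.13, 0.13]
```

View pics/w5.png

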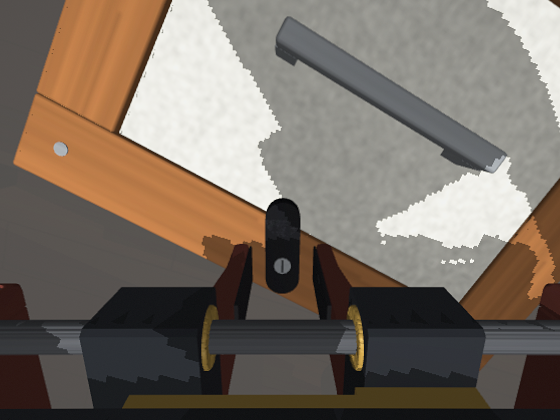

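The fingers straddle the right button, with its screw at (282,266). I'll narrow the jaws and turn it.

Call:
carry_out --xyz '[[0.001,0,0.002],[0.001,0,0.002],[0.001,0,0.002],[0.001,0,0.002],[0.001,0,0.002],[0.001,0,0.002],[0.001,0,0.002],[0.001,0,0.002],[0.001,0,0.002],[0.001,0,0.002],[0.001,0,0.002],[0.001,0,0.002],[0.001,0,0.002],[0.001,0,0.002],[0.001,0,0.002],[0.001,0,0.002],[0.001,0,0.002],[0.001,0,0.002]]' --dr '[[0,0,0],[0,0,0],[0,0,0],[0,0,0],[0,0,-6],[0,0,-12],[0,0,-18],[0,0,-24],[0,0,-30],[0,0,-36],[0,0,-42],[0,0,-48],[0,0,-54],[0,0,-60],[0,0,-66],[0,0,-69],[0,0,-69],[0,0,-69]]' --claw '[0.021,0.021,0.021,0.021,0.021,0.021,0.021,0.021,0.021,0.021,0.021,0.021,0.021,0.021,0.021,0.021,0.021,0.021]'

```text
time_s: 9.7
tcp_pos: [0.5092, -0.3506, 0.0233]
tcp_rot: [[-0.999, 0.036, 0.001], [0.036, 0.999, 0.0], [-0.001, 0.0, -1.0]]
wrist_force: [2.2, 1.3, 0.1]
opening: 0.0211
```

```bash
python3 -c "
from h import *
d=arm.get_image('wrist');cv2.imwrite('pics/w6.png',d['frame'])
delta([.526,-.2605,.15],170)"
```

```text
p [ 0.5091 -0.3506  0.0233] yaw 177.95 F [ 2.3  1.9 -0.2] op 0.021 t 9.75
xyz [-0.0137, 0.0907, -0.1267] dr [0.02, 0.04, 7.95]
```

View pics/w6.png

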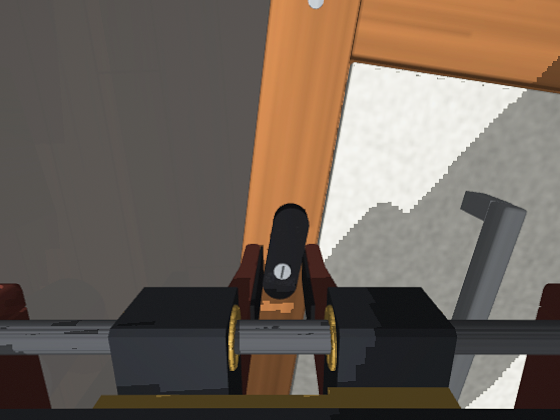

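Call:
carry_out --xyz '[[0,0,0],[0,0,0],[0,0,-0.03],[0,0,-0.08],[0,0,-0.127],[-0.014,0.0925,-0.127],[-0.014,0.0925,-0.127],[-0.014,0.0925,-0.127],[-0.014,0.0925,-0.127],[-0.014,0.0925,-0.127]]' --dr '[[0,0,0],[0,0,0],[0,0,0],[0,0,0],[0,0,0],[0,0,8],[0,0,8],[0,0,8],[0,0,8],[0,0,8]]' --claw '[0.033,0.033,0.033,0.033,0.04,0.04,0.04,0.04,0.04,0.04]'

```text
time_s: 10.75
tcp_pos: [0.5256, -0.2597, 0.1498]
tcp_rot: [[-0.985, 0.174, -0.001], [0.174, 0.985, -0.0], [0.001, -0.001, -1.0]]
wrist_force: [0.6, -0.8, 0.2]
opening: 0.0402
```

```bash
python3 -c "
from h import *
d=arm.get_image('wrist');cv2.imwrite('pics/w7.png',d['frame'])
delta([.5255,-.2586,.028],170)
d=arm.get_image('scene');cv2.imwrite('pics/s7.png',cv2.resize(d['frame'][120:260,120:300],None,fx=4,fy=4))
"
```

```text
p [ 0.5255 -0.2599  0.1497] yaw 169.96 F [0.1 0.6 0.6] op 0.0398 t 10.8
xyz [0.0001, 0.0013, 0.1217] dr [-0.02, -0.05, -0.04]
```

View pics/w7.png

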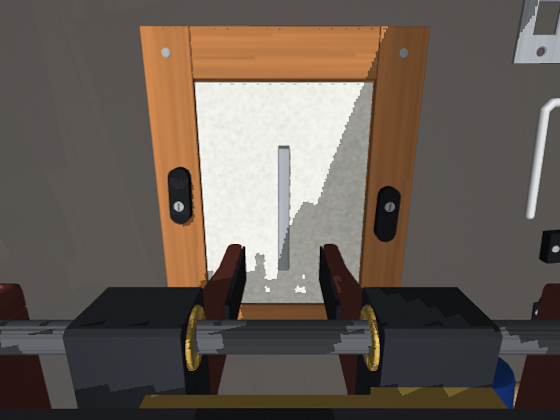

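View pics/s7.png

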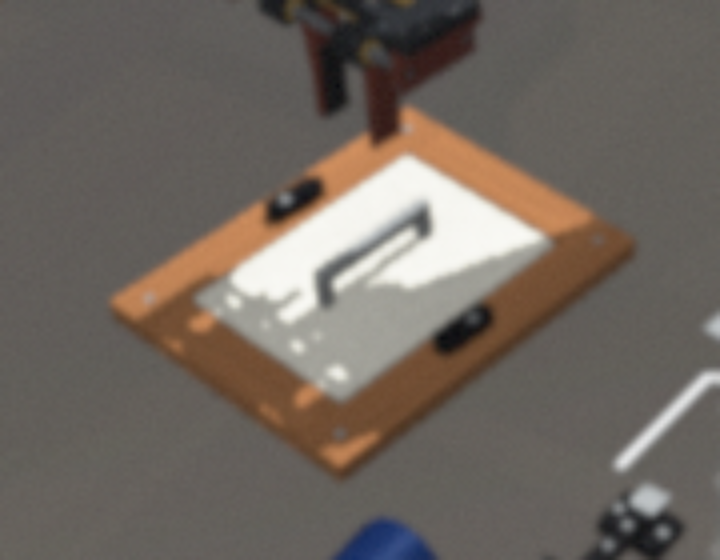

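Both buttons, at (180,196) and (387,213), lie along their members and clear of the opening. The handle runs from (284,146) to (283,270).

```bash
python3 -c "
from h import *
d=arm.get_image('wrist')
p=toplane(d,[[284,147],[283.5,270]],.053);print(p,p.mean(0))
c=p.mean(0);delta([c[0],c[1],.028],170)"
```

```text
[[ 0.47193635 -0.24899406  0.053     ]
 [ 0.576588   -0.26769038  0.053     ]] [ 0.52426218 -0.25834222  0.053     ]
p [ 0.5255 -0.26    0.1497] yaw 169.93 F [0.1 0.6 0.5] op 0.0401 t 10.9
xyz [0.0014, 0.0014, 0.1217] dr [-0.01, -0.04, -0.07]
```

Call:
carry_out --xyz '[[0.001,0.001,0.045],[0.001,0.001,0.08],[0.001,0.001,0.1],[0.001,0.001,0.113],[0.001,0.001,0.121],[0.001,0.001,0.121],[0.001,0.001,0.121],[0.001,0.001,0.121],[0.001,0.001,0.121],[0.001,0.001,0.121],[0.001,0.001,0.121],[0.001,0.001,0.121],[0.001,0.001,0.121],[0.001,0.001,0.121]]' --dr '[[0,0,0],[0,0,0],[0,0,0],[0,0,0],[0,0,0],[0,0,0],[0,0,0],[0,0,0],[0,0,0],[0,0,0],[0,0,0],[0,0,0],[0,0,0],[0,0,0]]' --claw '[0.04,0.04,0.04,0.04,0.04,0.04,0.025,0.018,0.014,0.01,0.006,0.003,0,0]'

```text
time_s: 12.3
tcp_pos: [0.5255, -0.2581, 0.0299]
tcp_rot: [[-0.985, 0.173, 0.001], [0.173, 0.985, -0.001], [-0.001, -0.001, -1.0]]
wrist_force: [-1.1, -2.0, 4.9]
opening: 0.0098
```

```bash
python3 -c "
from h import *
d=arm.get_image('wrist');cv2.imwrite('pics/w8.png',d['frame'])
delta([.5255,-.2586,.028],170)
d=arm.get_image('scene');cv2.imwrite('pics/s8.png',cv2.resize(d['frame'][120:260,120:300],None,fx=4,fy=4))
"
```

```text
p [ 0.5254 -0.2581  0.0299] yaw 170.01 F [-0.8 -2.1  4.6] op 0.0102 t 12.35
xyz [-0.0001, -0.0005, 0.0019] dr [-0.05, 0.07, 0.01]
```

View pics/w8.png

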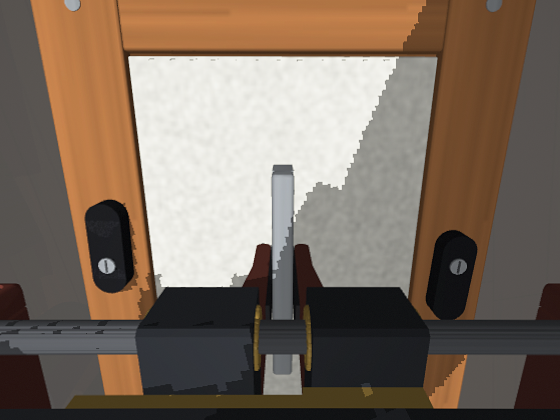

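The handle is gripped (opening 10 mm), between the fingers at (283,170)–(283,370). I'll lift it straight up.

Call:
carry_out --xyz '[[0,0,-0.002],[0,0,-0.005],[0,0,-0.01],[0,0,-0.015],[0,0,-0.02],[0,0,-0.03],[0,0,-0.045],[0,0,-0.065],[0,0,-0.09],[0,0,-0.12],[0,0,-0.15],[0,0,-0.18],[0,0,-0.205],[0,0,-0.225],[0,0,-0.235],[0,0,-0.24],[0,0,-0.24]]' --dr '[[0,0,0],[0,0,0],[0,0,0],[0,0,0],[0,0,0],[0,0,0],[0,0,0],[0,0,0],[0,0,0],[0,0,0],[0,0,0],[0,0,0],[0,0,0],[0,0,0],[0,0,0],[0,0,0],[0,0,0]]' --claw '[0,0,0,0,0,0,0,0,0,0,0,0,0,0,0,0,0]'

```text
time_s: 14.1
tcp_pos: [0.5252, -0.2577, 0.2695]
tcp_rot: [[-0.985, 0.173, 0.001], [0.173, 0.985, -0.0], [-0.001, -0.0, -1.0]]
wrist_force: [0.6, -0.1, -2.4]
opening: 0.01
```

```bash
python3 -c "
from h import *
d=arm.get_image('wrist');cv2.imwrite('pics/w9.png',d['frame'])
d=arm.get_image('scene');cv2.imwrite('pics/s9.png',d['frame'])
delta([.511,.230,.27],172)
"
```

```text
p [ 0.5249 -0.2575  0.2679] yaw 170.02 F [ 0.  -0.5 -2.4] op 0.0098 t 14.2
xyz [0.0982, 0.4778, -0.0016] dr [0.04, -0.1, -1.98]
```

View pics/w9.png

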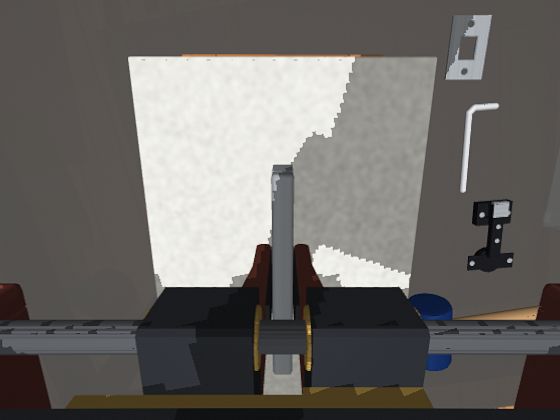

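View pics/s9.png

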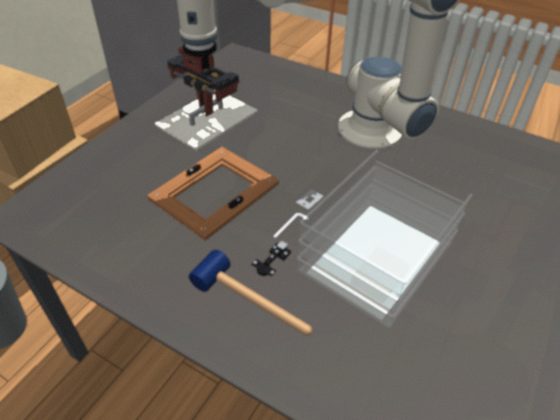

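The panel is level and out of the frame, with the frame empty at (215,190) in the scene view. I'll carry it over the tray.

Call:
carry_out --xyz '[[0.002,0.01,0],[0.006,0.03,0],[0.011,0.055,0],[0.017,0.085,0],[0.025,0.12,0],[0.032,0.155,0],[0.039,0.19,0],[0.046,0.225,0],[0.053,0.26,0],[0.061,0.295,0],[0.068,0.33,0],[0.075,0.365,0],[0.081,0.395,0],[0.086,0.42,0],[0.09,0.44,0],[0.094,0.458,0],[0.097,0.47,0],[0.098,0.477,0],[0.098,0.478,0],[0.098,0.478,0]]' --dr '[[0,0,0],[0,0,0],[0,0,0],[0,0,0],[0,0,0],[0,0,-0.5],[0,0,-0.5],[0,0,-0.5],[0,0,-1],[0,0,-1],[0,0,-1],[0,0,-1.5],[0,0,-1.5],[0,0,-1.5],[0,0,-2],[0,0,-2],[0,0,-2],[0,0,-2],[0,0,-2],[0,0,-2]]' --claw '[0,0,0,0,0,0,0,0,0,0,0,0,0,0,0,0,0,0,0,0]'

```text
time_s: 16.2
tcp_pos: [0.5114, 0.2297, 0.269]
tcp_rot: [[-0.99, 0.139, -0.0], [0.139, 0.99, -0.0], [0.0, -0.0, -1.0]]
wrist_force: [-0.2, 0.3, -3.0]
opening: 0.0098
```

```bash
python3 -c "
from h import *
d=arm.get_image('wrist');cv2.imwrite('pics/w10.png',d['frame'])
d=arm.get_image('scene');cv2.imwrite('pics/s10.png',d['frame'])
delta([.511,.230,.15],172)
"
```

```text
p [0.5116 0.2294 0.2692] yaw 171.97 F [-0.6  0.7 -2.7] op 0.0095 t 16.3
xyz [0.0007, 0.0005, 0.1192] dr [-0.01, 0.01, -0.03]
```

View pics/w10.png

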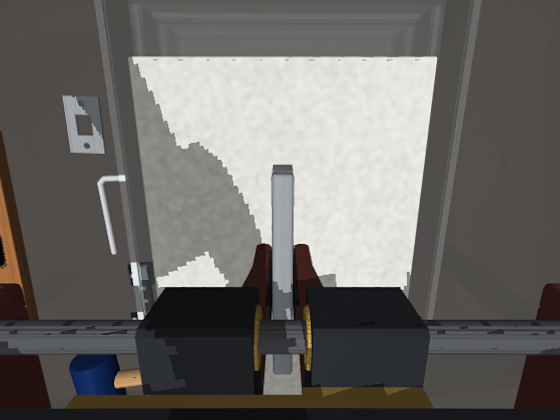

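View pics/s10.png

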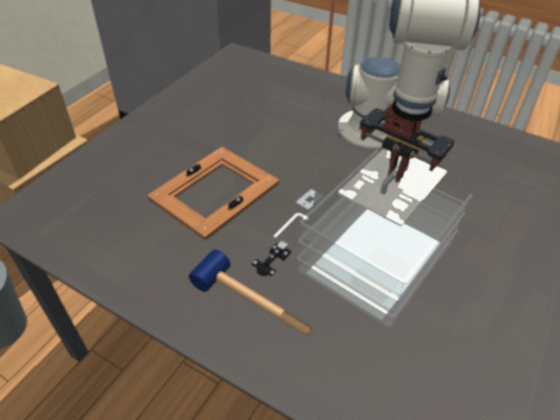

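The panel sits centrally between the tray walls, at (130–437) against walls near 105–130 and 440–475. I'll lower it.

Call:
carry_out --xyz '[[0,0,0.01],[0,0,0.03],[0,0,0.055],[0,0,0.075],[0,0,0.09],[0,0,0.1],[0,0,0.107],[0,0,0.111],[0,0,0.114],[0,0,0.114],[0,0,0.114]]' --dr '[[0,0,0],[0,0,0],[0,0,0],[0,0,0],[0,0,0],[0,0,0],[0,0,0],[0,0,0],[0,0,0],[0,0,0],[0,0,0]]' --claw '[0,0,0,0,0,0,0,0,0,0,0]'

```text
time_s: 17.4
tcp_pos: [0.5117, 0.2302, 0.1558]
tcp_rot: [[-0.99, 0.139, 0.001], [0.139, 0.99, 0.0], [-0.001, 0.0, -1.0]]
wrist_force: [0.2, 0.3, -3.5]
opening: 0.0098
```

Call:
carry_out --xyz '[[0,0,0.001],[0,0,0.002],[0,0,0.003],[0,0,0.003]]' --dr '[[0,0,0],[0,0,0],[0,0,0],[0,0,0]]' --claw '[0,0,0,0]'

```text
time_s: 17.8
tcp_pos: [0.5113, 0.23, 0.1519]
tcp_rot: [[-0.99, 0.139, -0.0], [0.139, 0.99, -0.0], [0.0, -0.0, -1.0]]
wrist_force: [0.1, -0.6, -2.9]
opening: 0.0098
```

Call:
carry_out --xyz '[[0,0,0.001],[0,0,0.002],[0,0,0.002],[0,0,0.002]]' --dr '[[0,0,0],[0,0,0],[0,0,0],[0,0,0]]' --claw '[0,0,0,0]'

```text
time_s: 18.2
tcp_pos: [0.5114, 0.2301, 0.1501]
tcp_rot: [[-0.99, 0.139, -0.0], [0.139, 0.99, 0.0], [0.0, 0.0, -1.0]]
wrist_force: [-0.1, 0.2, -2.8]
opening: 0.0095
```

Call:
carry_out --xyz '[[0,0,0.001],[0,0,0.001],[0,0,0.001]]' --dr '[[0,0,0],[0,0,0],[0,0,0]]' --claw '[0,0,0]'

```text
time_s: 18.5
tcp_pos: [0.5115, 0.2301, 0.1499]
tcp_rot: [[-0.99, 0.139, 0.001], [0.139, 0.99, 0.0], [-0.001, 0.0, -1.0]]
wrist_force: [-2.0, -0.9, 3.0]
opening: 0.0097
```

Call:
carry_out --xyz '[[0,0,0.001],[0,0,0.001],[0,0,0.001]]' --dr '[[0,0,0],[0,0,0],[0,0,0]]' --claw '[0,0,0]'

```text
time_s: 18.8
tcp_pos: [0.5115, 0.2301, 0.1499]
tcp_rot: [[-0.99, 0.139, 0.001], [0.139, 0.99, 0.0], [-0.001, 0.001, -1.0]]
wrist_force: [-3.5, -1.6, 7.2]
opening: 0.0096
```

The height has stalled at the expected level and the force rises from −2.8 to +7 N, so the panel is on the floor. I'll release and lift away.

Call:
carry_out --xyz '[[0,0,0],[0,0,0],[0,0,0],[0,0,0],[0,0,-0.01],[0,0,-0.03],[0,0,-0.06],[0,0,-0.1],[0,0,-0.13],[0,0,-0.13]]' --dr '[[0,0,0],[0,0,0],[0,0,0],[0,0,0],[0,0,0],[0,0,0],[0,0,0],[0,0,0],[0,0,0],[0,0,0]]' --claw '[0.015,0.025,0.04,0.04,0.04,0.04,0.04,0.04,0.04,0.04]'

```text
time_s: 19.8
tcp_pos: [0.5126, 0.2305, 0.2848]
tcp_rot: [[-0.99, 0.139, 0.009], [0.139, 0.99, 0.003], [-0.009, 0.005, -1.0]]
wrist_force: [0.3, 0.1, -0.1]
opening: 0.0402
```

```bash
python3 -c "
from h import *
d=arm.get_image('wrist');cv2.imwrite('pics/w11.png',d['frame'])
d=arm.get_image('scene');cv2.imwrite('pics/s11.png',d['frame'])
d=arm.get_image('top');cv2.imwrite('pics/t11.png',d['frame'])
delta([.511,.230,.15],172)
"
```

```text
p [0.5114 0.2301 0.2775] yaw 172.03 F [ 1.1  0.1 -0.3] op 0.0398 t 19.95
xyz [0.0003, -0.0001, 0.1275] dr [-0.02, -0.03, 0.03]
```

View pics/w11.png

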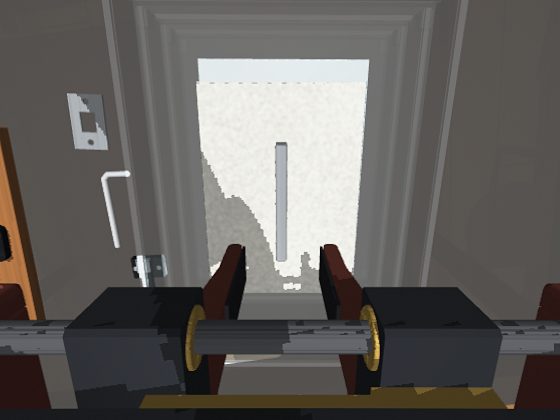

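View pics/s11.png

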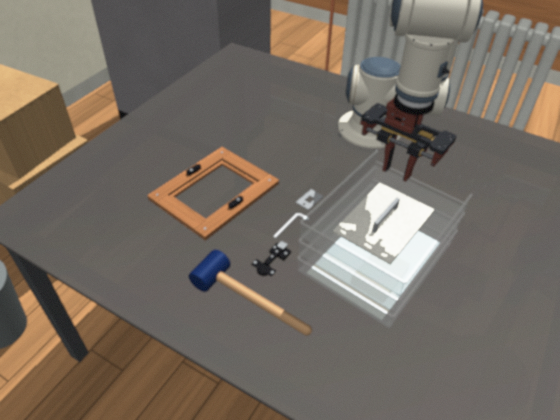

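View pics/t11.png

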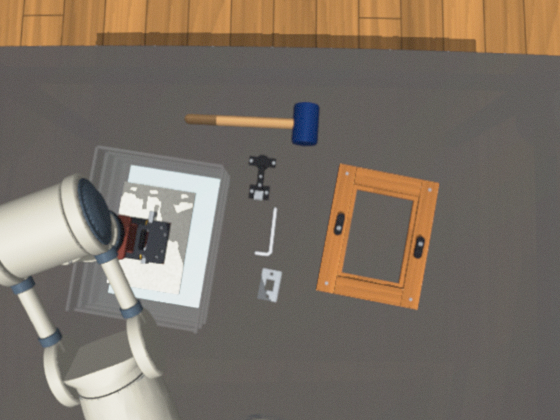

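The panel lies flat with its handle up inside the top tray, at wrist-view (197–365, 82–295), well within the walls. In the top view both buttons, at (339,223) and (419,246), lie along their members, and nothing else has moved. I'll hand the job in.

```bash
python3 -c "
from plant import arm
print(arm.close_job())"
```

```text
the job is handed in; nothing more can be done
None
```

I turned both buttons aside until they lay roughly along their frame members. Then I lifted the panel out by its handle and lowered it into the top tray until it rested on the floor. The height stalled at 0.150 m, as expected, and the vertical wrist force went from −2.8 to +7 N. Only then did I open the jaws and back away; I handed in at about 20 s.

The last pictures show the panel flat, handle up and well inside the walls, and both buttons clear of the opening. By eye, the hinge, latch plate, hex key and mallet lie where they started. The camera views disagreed by a few mm (1–4) on the pivots, handle and tray, which did not matter. I did not measure the buttons' final angles or the panel's final position as numbers, only judged them from the images.

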